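# Shut the filter drawer and hold its cover on the seal

### The job

Push the open drawer of the green dust filter fully home, then bring the loose cover plate with the orange fin and press its flat face squarely and centrally onto the two black rubber seal strips, standing upright on the bench or a few millimetres above it. Keep a steady push of about 12 newtons (never crush the seal) for a couple of seconds while I start the screws, and finish while still holding it there: do not let go. Leave everything else on the bench where it is.

Things in the scene. Friction and masses are not known exactly. Their poses are not given: they have to be found in the camera images.
- filter_box: Bench dust filter, fixed: green steel box 240 wide, 240 deep, 110 mm high, a steel fan drum (130 mm across, top at 225 mm) on top at its rear, 165 mm behind the front face. Origin: on the bench below the middle of the front face, which is the plane x = 0. x points from the front face into the box (the way the drawer closes), y to the left seen from the robot, z up.
- drawer (a joint): Filter drawer opening, m: 0 = fully home at its stop, its front flush with the box's front face; 0.12 = fully open. Slides along the box's x (opens to -x) with about 2.5 N friction, stays where left. Yellow front plate 126 mm wide, in the middle of the box, from 12 to 94 mm above the bench; nothing on it to grip: push it on its front.
- drawer_front (a point): Point on the outer face of the drawer's yellow front, in its middle, 70 mm above the bench; moves with the drawer. Axes as the box.
- seal: Two upright black rubber strips on the box's front, 14 mm wide, centred 78 mm left and right of the middle, 20 to 100 mm above the bench, 18 mm proud of the front face when free. They give together, 1 mm per 1.5 N of total push (12 N: 8 mm), up to 16 mm, then are solid. Origin: that of the box when free; shifts along the box's x as they are squeezed.
- cover: Loose cover, about 0.45 kg (balance point 24 mm out from the sealing face), upright on the bench: alloy plate 190 wide (y), 105 high (z), 18 mm thick (x from -18 to 0), orange fin 20 mm thick (y), 118 mm high, x from -68 to -18, facing the robot. Origin: lower edge, middle of the flat sealing face, which looks to +x. Put on, its axes match the box's and its origin is at box x = -18 mm when it meets the free seal.
- cover_grip (a point): Point inside the fin to grip, fingers closing across its 20 mm thickness (cover y), from above: 40 mm out from the sealing face, 88 mm above the cover's lower edge, 30 mm below the fin's top.
- grease_tin: Tin with a blue label, 84 mm across, 75 mm high, on the side where the cover is not. Origin: centre of its underside. Leave alone.
- mug: White mug, 92 mm high. Origin: centre of its underside. Leave alone.
- water_bottle: Water bottle, 190 mm high, 64 mm across. Origin: centre of its underside. Leave alone.
- wrench: Steel wrench lying flat, 180 mm long. Leave alone.
- screwdriver: Red-handled screwdriver lying, 200 mm long. Leave alone.
- screw_dish: Green dish with thumbscrews, 100 x 80 x 30 mm. Origin: centre of its underside. Leave alone.

How it is judged:
By the outcome, as a careful person would: the job done as asked, in the order asked, and still so for the second after the job is handed in, while the arm keeps its last pose, push and grip.
It also fails if it takes over 64 s, if anything falls off the work surface, if the arm or the gripper's body presses on something with over 40 N, if the wrist force passes 120 N, or if a joint passes its speed limit or range.

### The arm

A 6-joint arm with a two-finger parallel gripper is mounted at the origin on the work surface. World frame = base frame: x ahead of the robot, y to its left, z up, the work surface at z = 0. Lengths are in mm, angles in rad, forces in N, time in s.
With the tool pointing down it reaches from about 300 to 775 mm from the base axis. Payload 14.6 kg.
Tool frame: the origin (TCP) lies between the finger pads; the fingertips stand 25 mm ahead of it and the grasp point (between the pads) lies 6 mm ahead of it; z points along the fingers, x is the direction in which the jaws open and shut, and the axes are right-handed (so a half turn about z gives the same grasp; the last joint's range is limited). The gripper opens to 94 mm and grips with 3 to 60 N. Pads are 16 mm wide; open, the fingers measure 119 mm over their backs; the gripper's body (75 mm by 177 mm) begins 78 mm behind the grasp point.
Start: joints at [-1.197, 0.3, 1.521, -0, 1.321, -0.067], TCP at [234.657, -497.419, 230.446] pointing down, gripper open.
Joint ranges: [-3.03, 3.03], [-0.79, 2.21], [0.23, 2.52], [-1.04, 4.18], [0, 3.07], [-2.55, 2.55]. Speed limits (rad/s): [2.22, 2.22, 2.57, 3.14, 3.14, 3.14].

### API

Orientations are given as [roll, pitch, yaw] about the fixed x, y, z axes, in that order (R = Rz(yaw) Ry(pitch) Rx(roll)).
In Python, from cell import manip gives the robot as it stands.
- The arm moves only by the tool apply_moves, never from a script. Its argument "series" is a list of rows, each a list of 3 entries, a list of its own where there are three numbers: the shift along the world's x, y, z in cm, then the turn, a rotation vector about the world's x, y, z in rad, then the opening in per cent of the stroke, from 0 (shut) to 100 (fully open). A call has exactly 10 rows; each row is the pose to reach, as a shift and turn from the pose commanded when the call began; what a row does not reach only later rows make up. A row lasts 1/8 s, in which the tool goes at most 62.5 mm and 10.7 degrees, less where a joint would pass 70% of its speed; a pose out of reach is approached as far as the arm can. A call with a gripper value outside its range is refused whole. The fingers move at their own pace and stop on an object; "grip_force" is the grip in N (left out, the last holds). Time passes only in rows, so rows that repeat a pose let the fingers close, or fill a call up. It gives the time, the measured TCP pose, the force and the opening at its end, in the units of the state.
- manip.read_state(): the state, without advancing time (a new reading comes with each control period).
- manip.camera(name): name is "scene" or "top"; returns (picture, depth): 420x560x3 uint8, red, green, blue; 420x560 float32, mm along the optical axis (not along the pixel's ray), 0 where there is no reading.
- manip.camera_info(name): a dict with "intrinsics" (3x3 intrinsics, pixels), "dist" ([k1, k2, p1, p2, k3] as OpenCV has them; the pictures are not rectified), "extrinsics" (4x4, takes a point from world to camera coordinates). Camera axes: x right, y down, z forward; pixel columns grow to the right and rows downward; lengths in mm; the calibration is good to about 2 mm. A picture is of the moment at which its call begins. camera_info takes no time and is no camera call.
- manip.sign_off(): hands the job in, once; it reports no verdict.
The state is a dict: "clock": time; "joints": joint angles; "qd": joint speeds; "effort": joint torques, N m; "eef_pos": TCP position; "eef_rot": TCP orientation; "wrist_force": force on the tool from outside, world axes, zero at the start; "moment": the same for the moment, N m; "finger_gap": finger opening in mm.
Only numpy, scipy, OpenCV 4.12 (cv2) and the standard library are available. Lean on these libraries where they do the work, as an engineer would, in place of code of your own. Each camera call takes 0.05 s, during which the arm holds its last target.

## Working session

There is one attempt and no reset: what is moved stays moved. The work goes in short steps, Python scripts to look and compute and a tool call to move; the robot and the scene stay as the last step left them, time stands still between calls to the robot, and variables do not carry over. Pictures are saved under pics/ and viewed, and the job is handed in when it is done.

Besides the shell and the picture viewer there is one more tool, called as name(argument=value, ...) on one line, values as JSON. apply_moves: Moves the arm, as the interface text tells. Its arguments: {"type":"object","properties":{"series":{"type":"array","items":{"type":"array"}},"grip_force":{"type":"number"}},"required":["series"]}

```bash
mkdir -p pics; ls
python3 - <<'E'
from cell import manip
import cv2,numpy as np
s=manip.read_state(); print(s)
for n in ("scene","top"):
    p,d=manip.camera(n); i=manip.camera_info(n); print(n,i)
    cv2.imwrite(f"pics/{n}0.png",p[:,:,::-1]); np.save(f"pics/{n}0_d.npy",d); np.save(f"pics/{n}0_p.npy",p)
E
```

```text
pics
{'clock': 0.0, 'joints': array([-1.19661180e+00,  3.00510727e-01,  1.52159587e+00, -2.99707683e-06,
        1.32068418e+00, -6.65902712e-02]), 'qd': array([ 0.00075121, -0.00109065,  0.00158407, -0.00011073,  0.00111   ,
        0.00042903]), 'effort': array([ 3.08257586e-04, -5.31805909e+01, -3.52738810e+01,  7.08509772e-02,
        2.44472595e-02, -9.66712423e-05]), 'eef_pos': array([ 234.567299  , -497.21094278,  229.85831946]), 'eef_rot': array([-3.14151583e+00,  1.19565163e-03, -1.13002074e+00]), 'wrist_force': array([-0.51325023, -1.14166164, -0.61801072]), 'moment': array([ 0.00890763,  0.01859292, -0.03712424]), 'finger_gap': 93.97954026017223}
scene {'intrinsics': array([[404.62643495,   0.        , 275.52458155],
       [  0.        , 404.62643495, 208.33150935],
       [  0.        ,   0.        ,   1.        ]]), 'dist': array([-0.07149882,  0.        ,  0.        ,  0.        ,  0.        ]), 'extrinsics': array([[ 2.53239014e-01,  9.67371942e-01,  7.84396238e-03,
        -1.57766587e+02],
       [ 5.90231092e-01, -1.48076516e-01, -7.93536769e-01,
        -2.49888107e+02],
       [-7.66483698e-01,  2.05584219e-01, -6.08471749e-01,
         1.82971991e+03],
       [ 0.00000000e+00,  0.00000000e+00,  0.00000000e+00,
         1.00000000e+00]])}
top {'intrinsics': array([[541.95927428,   0.        , 283.23715658],
       [  0.        , 541.95927428, 209.8109906 ],
       [  0.        ,   0.        ,   1.        ]]), 'dist': array([-0.04574708,  0.        ,  0.        ,  0.        ,  0.        ]), 'extrinsics': array([[-2.47494491e-02, -9.99661971e-01, -7.96294218e-03,
         5.85521753e+00],
       [-9.83934822e-01,  2.57672783e-02, -1.76658749e-01,
         5.49588294e+02],
       [ 1.76804217e-01,  3.46280936e-03, -9.84239949e-01,
         1.68684102e+03],
       [ 0.00000000e+00,  0.00000000e+00,  0.00000000e+00,
         1.00000000e+00]])}
```

View pics/scene0.png

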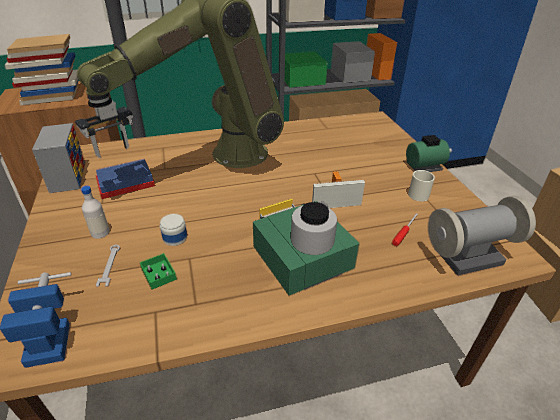

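View pics/top0.png

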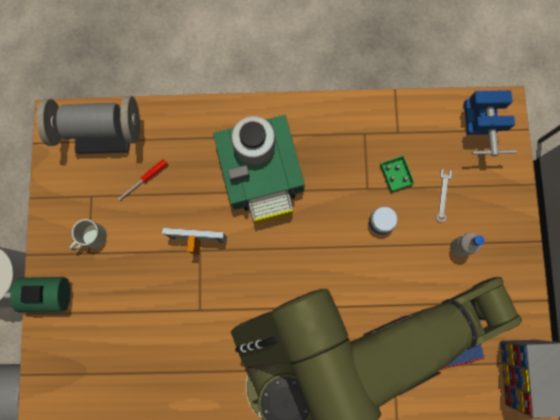

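The scene view shows the box at (305,245), with the drawer's yellow edge at (277,208) and the cover at (338,193). In the top view the box is at (258,162), the open drawer at (270,205) and the cover plate at (193,235), its fin pointing down towards the robot. The tin is at (384,220).

```bash
cat > h.py <<'E'
import numpy as np,cv2
from cell import manip
def cloud(n,d):
    i=manip.camera_info(n);K=i["intrinsics"];h,w=d.shape
    u,v=np.meshgrid(np.arange(w),np.arange(h))
    q=cv2.undistortPoints(np.stack([u,v],-1).reshape(-1,1,2).astype(np.float64),K,i["dist"]).reshape(h,w,2)
    P=np.dstack([q[...,0]*d,q[...,1]*d,d]); E=i["extrinsics"]
    W=(P-E[:3,3])@E[:3,:3]
    W[d==0]=np.nan
    return W
E
python3 - <<'E'
from h import *
for n in("top","scene"):
    W=cloud(n,np.load(f"pics/{n}0_d.npy")); p=np.load(f"pics/{n}0_p.npy").astype(int)
    r,g,b=p[...,0],p[...,1],p[...,2]
    z=W[...,2]
    inb=(W[...,0]>300)&(W[...,0]<900)&(W[...,1]>-150)&(W[...,1]<350)
    t=inb&(abs(z)<15); print(n,"bench z",np.nanmedian(z[t]),np.nanstd(z[t]))
    hsv=cv2.cvtColor(np.load(f"pics/{n}0_p.npy"),cv2.COLOR_RGB2HSV)
    H,S,V=hsv[...,0],hsv[...,1],hsv[...,2]
    def rep(name,m,k=None):
        q=W[m]; 
        if len(q)<4: print(name,len(q));return
        rc=cv2.minAreaRect(q[:,:2].astype(np.float32))
        print(name,len(q),"med",np.round(np.median(q,0),1),"rect",np.round(rc[0],1),np.round(rc[1],1),round(rc[2],2), "z",np.round(np.percentile(q[:,2],[2,50,98]),1))
    rep("boxtop",inb&(H>60)&(H<95)&(S>80)&(z>100)&(z<120))
    rep("yellow",inb&(H>22)&(H<35)&(S>150)&(z>20)&(z<105))
    rep("orange",inb&(H>5)&(H<20)&(S>190)&(z>60)&(z<130))
    rep("orangetop",inb&(H>5)&(H<20)&(S>190)&(z>110)&(z<130))
    rep("platetop",inb&(S<60)&(z>95)&(z<112)&(W[...,0]<640)&(W[...,1]>50))
E
python3 - <<'E'
import cv2
a=cv2.imread("pics/top0.png")[100:270,150:320]
cv2.imwrite("pics/crop1.png",cv2.resize(a,None,fx=3.5,fy=3.5,interpolation=cv2.INTER_CUBIC))
E
```

```text
top bench z 0.5796851375028553 4.322590111394985
boxtop 3486 med [671.9  40.2 110.5] rect [703.6  67.4] [237.3 234.7] 13.53 z [102.9 110.5 118. ]
yellow 120 med [526.1  23.9  87.2] rect [526.8  23.9] [  7.  122.9] 13.54 z [58.5 87.2 99.9]
orange 148 med [437.9 272.7 116. ] rect [439.4 277.1] [22.  43.9] 84.1 z [ 66.  116.  126.8]
orangetop 99 med [438.3 275.7 118.3] rect [439.5 277.2] [21.8 43.6] 83.64 z [111.7 118.3 127.4]
platetop 336 med [475.1 256.2 104.2] rect [498.9 194. ] [ 81.5 310. ] 19.29 z [ 96.1 104.2 111.3]
scene bench z -0.4172696584021921 2.6846553944628875
boxtop 2255 med [751.5   7.7 109. ] rect [708.   65.9] [244.7 240.7] 13.34 z [102.1 109.  112.4]
yellow 42 med [530.5  23.3  92.8] rect [529.4  26.2] [  7.1 120. ] 14.02 z [76.4 92.8 96.1]
orange 67 med [443.4 271.4 115.7] rect [446.6 275.8] [19.6 47.5] 84.13 z [ 85.3 115.7 120. ]
orangetop 48 med [446.9 275.  116.3] rect [446.5 276.4] [18.8 47.9] 86.79 z [110.8 116.3 120.3]
platetop 218 med [479.5 259.9 102.9] rect [506.4 191.7] [ 86.7 317. ] 19.96 z [ 96.4 102.9 109.7]
```

View pics/crop1.png

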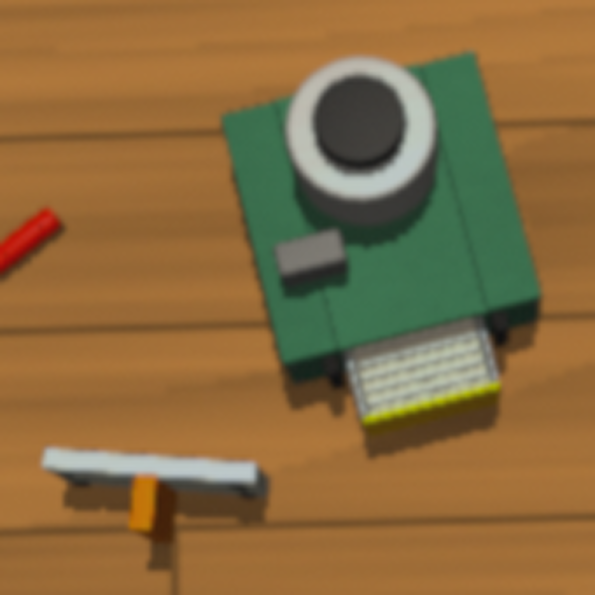

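Run:
```python
from h import *
for n in("top","scene"):
    W=cloud(n,np.load(f"pics/{n}0_d.npy")); z=W[...,2]
    hsv=cv2.cvtColor(np.load(f"pics/{n}0_p.npy"),cv2.COLOR_RGB2HSV);H,S,V=[hsv[...,k] for k in range(3)]
    reg=(W[...,0]>400)&(W[...,0]<510)&(W[...,1]>140)&(W[...,1]<400)
    m=reg&(S<60)&(z>95)&(z<115); q=W[m].astype(np.float32)
    rc=cv2.minAreaRect(q[:,:2]);print(n,"plate top",len(q),rc, np.median(q[:,2]))
    vx=cv2.fitLine(q[:,:2],cv2.DIST_HUBER,0,.01,.01).ravel();print(np.degrees(np.arctan2(vx[1],vx[0])),vx[2:])
    # box: fit dims
    reg=(W[...,0]>560)&(W[...,0]<860)&(W[...,1]>-120)&(W[...,1]<260)
    c,s=np.cos(.236),np.sin(.236)
    dx,dy=W[...,0]-589,W[...,1]-38.7; bx=c*dx+s*dy; by=-s*dx+c*dy
    g=reg&(H>60)&(H<95)&(S>80)&(z>104)&(z<116)
    print("box edges by",[np.round(np.nanpercentile(by[g&(bx>20)],k),1) for k in(.3,1,99,99.7)],"bx",[np.round(np.nanpercentile(bx[g],k),1) for k in(.2,1,99,99.8)])
    k=reg&(bx>20)&(bx<110)&(by>20)&(by<90)&(S<60)&(z>105); print("block",k.sum(),np.nanpercentile(z[k],[5,50,95]) if k.sum() else 0, np.nanmedian(bx[k]),np.nanmedian(by[k]))
    # front edge line: per by bin min bx
    e=[];l=[];r=[]
    for t in range(-110,111,10):
        a=bx[g&(abs(by-t)<5)]
        if len(a)>5:e.append((t,a.min()))
    for t in range(10,230,10):
        a=by[g&(abs(bx-t)<5)]
        if len(a)>5:l.append((t,a.max()));r.append((t,a.min()))
    for nm,A in(("front",e),("left",l),("right",r)):
        A=np.array(A);P=np.polyfit(A[:,0],A[:,1],1);print(nm,np.round(P,4),np.round(A[:,1]-np.polyval(P,A[:,0]),1))
    y=(bx<0)&(bx>-130)&(H>22)&(H<35)&(S>150)&(z>20)&(abs(by)<80)
    print("yellow bx,by",np.nanpercentile(bx[y],[2,50,98]),np.nanpercentile(by[y],[1,50,99]))
    P=np.polyfit(by[y],bx[y],1);print(P)
```

```text
Traceback (most recent call last):
cv2.error: OpenCV(4.12.0) /io/opencv/modules/imgproc/src/convhull.cpp:143: error: (-215:Assertion failed) total >= 0 && (depth == CV_32F || depth == CV_32S) in function 'convexHull'
```

```bash
cat > fit.py <<'E'
from h import *
def run(tag,names=("top","scene"),yaw=.236,o=(589,38.7),cov=True):
  for n in names:
    W=cloud(n,np.load(f"pics/{n}{tag}_d.npy")); z=W[...,2]
    hsv=cv2.cvtColor(np.load(f"pics/{n}{tag}_p.npy"),cv2.COLOR_RGB2HSV);H,S,V=[hsv[...,k] for k in range(3)]
    if cov:
        reg=(W[...,0]>400)&(W[...,0]<510)&(W[...,1]>140)&(W[...,1]<400)
        m=reg&(S<60)&(z>95)&(z<115); q=np.ascontiguousarray(W[m][:,:2].astype(np.float32))
        rc=cv2.minAreaRect(q);print(n,"plate top",len(q),rc, np.median(W[m][:,2]))
        vx=cv2.fitLine(q,cv2.DIST_HUBER,0,.01,.01).ravel();print(np.degrees(np.arctan2(vx[1],vx[0])),vx[2:])
    reg=(W[...,0]>560)&(W[...,0]<860)&(W[...,1]>-120)&(W[...,1]<260)
    c,s=np.cos(yaw),np.sin(yaw)
    dx,dy=W[...,0]-o[0],W[...,1]-o[1]; bx=c*dx+s*dy; by=-s*dx+c*dy
    g=reg&(H>60)&(H<95)&(S>80)&(z>104)&(z<116)
    k=reg&(bx>20)&(bx<110)&(by>20)&(by<90)&(S<60)&(z>105); print("block",k.sum(),np.nanpercentile(z[k],[5,50,95]) if k.sum() else 0, np.nanmedian(bx[k]),np.nanmedian(by[k]))
    e=[];l=[];r=[]
    for t in range(-110,111,10):
        a=bx[g&(abs(by-t)<5)]
        if len(a)>5:e.append((t,a.min()))
    for t in range(10,230,10):
        a=by[g&(abs(bx-t)<5)]
        if len(a)>5:l.append((t,a.max()));r.append((t,a.min()))
    for nm,A in(("front",e),("left",l),("right",r)):
        A=np.array(A);P=np.polyfit(A[:,0],A[:,1],1);print(nm,np.round(P,4),np.round(A[:,1]-np.polyval(P,A[:,0]),1))
    y=(bx<5)&(bx>-130)&(H>22)&(H<35)&(S>150)&(z>20)&(abs(by)<80)
    if y.sum()>5:
        print("yellow",y.sum(),"bx,by",np.nanpercentile(bx[y],[2,50,98]),np.nanpercentile(by[y],[1,50,99]),np.polyfit(by[y],bx[y],1))
if __name__=="__main__": run("0")
E
python3 fit.py
```

```text
top plate top 352 ((474.7677917480469, 274.1069030761719), (191.62838745117188, 20.83527183532715), 84.68904876708984) 104.35785445015233
84.67153 [475.29718 272.1779 ]
block 245 [122.67683182 158.38663067 169.64661737] 79.56862051237593 61.056279782077425
front [-9.0000e-04  1.2536e+00] [-0.6 -0.7  0.1 -1.  -0.5 -0.1  1.3  0.9  0.1  0.1  1.  -0.4 -0.1  0.5
 -0.   1.6  0.8  0.1 -1.7 -0.2 -0.1 -0.5 -0.6]
left [-6.600000e-03  1.181916e+02] [-0.3 -0.7 -1.1  0.5  0.6  0.5  0.2 -0.2 -0.4  0.6  0.3 -0.3  0.6  0.4
 -0.9  0.9  0.9  0.9  0.1 -0.8 -1.1 -0.6]
right [-4.000000e-04 -1.149887e+02] [-0.3 -0.4  2.3 -0.8  0.1  0.1 -0.3 -0.6 -0.4 -0.7  0.1  2.  -0.9 -0.2
 -0.4 -0.4 -0.1  1.  -0.4 -0.2  0.4  0. ]
yellow 122 bx,by [-66.65412145 -64.76995731 -61.31141016] [-60.65246294   0.70219244  60.62763549] [ 3.39685820e-03 -6.45685459e+01]
scene plate top 234 ((478.1664123535156, 274.6156921386719), (189.42660522460938, 25.123950958251953), 83.00045776367188) 102.74050772305719
85.095085 [481.3676 267.6701]
block 4 [157.54355869 158.38906476 159.6876125 ] 72.54045908890033 87.54954889907134
front [ 0.7935 45.8174] [ 46.   38.3  29.4  20.4  16.9   1.4  -3.5  -9.7 -20.1 -27.6 -31.4 -44.1
 -49.7 -55.7 -65.7 -75.2 -80.7 100.3  82.3  62.4  40.6  22.    3.6]
left [  0.6558 -25.5113] [136.1  35.1  11.8   2.9 -11.8 -28.3 -37.7 -51.4 -63.  -74.9 -86.8 -98.9
  59.2  49.   43.2  37.2  29.6  23.6  17.8   8.5   2.6  -3.6]
right [-9.000000e-04 -1.199279e+02] [ 0.2  0.1 -1.5  0.6 -0.3  0.3  0.9 -0.6 -0.   1.1 -0.4 -0.8  0.4  1.1
 -0.2 -0.2 -0.2 -0.1 -0.4  0.5 -0.8  0.4]
yellow 42 bx,by [-64.52131079 -60.14170586 -56.90166833] [-58.08925802  -1.31543943  61.31698367] [-2.13719421e-03 -6.03960012e+01]
```

apply_moves(series=[[[3,6,0],[0,0,-0.05],0],[[8,16,0],[0,0,-0.1],0],[[13,26,0],[0,0,-0.15],0],[[18,36,0],[0,0,-0.2],0],[[22,46,0],[0,0,-0.206],0],[[25.2,51.2,0],[0,0,-0.206],0],[[25.2,51.2,-4],[0,0,-0.206],0],[[25.2,51.2,-8],[0,0,-0.206],0],[[25.2,51.2,-12],[0,0,-0.206],0],[[25.2,51.2,-14.5],[0,0,-0.206],0]], grip_force=50)

```text
clock: 1.35
eef_pos: [486.0, 13.4, 90.4]
eef_rot: [-3.14, -0.0, -1.335]
wrist_force: [1.6, 0.0, 0.0]
finger_gap: 0.7
```

```bash
cat > st.py <<'E'
from h import *
s=manip.read_state()
print("t",round(s["clock"],3),"pos",np.round(s["eef_pos"],2),"rot",np.round(s["eef_rot"],4),"F",np.round(s["wrist_force"],2),"M",np.round(s["moment"],3),"gap",round(s["finger_gap"],2))
c,k=np.cos(.235),np.sin(.235);d=s["eef_pos"]-[589,39.5,0];F=s["wrist_force"]
print("box frame x,y",np.round([c*d[0]+k*d[1],-k*d[0]+c*d[1]],2),"Fbox",np.round([c*F[0]+k*F[1],-k*F[0]+c*F[1]],2),"q6",s["joints"][5])
E
python3 st.py
```

```text
t 1.35 pos [485.96  13.36  90.38] rot [-3.1398e+00 -5.0000e-04 -1.3347e+00] F [1.61 0.   0.03] M [ 0.021 -0.009  0.042] gap 0.73
box frame x,y [-106.3    -1.43] Fbox [ 1.56 -0.37] q6 1.286740582515413
```

apply_moves(series=[[[1,0.24,-0.3],[0,0,0],0],[[2.5,0.6,-0.3],[0,0,0],0],[[3.5,0.84,-0.3],[0,0,0],0],[[4.4,1.05,-0.3],[0,0,0],0],[[5.2,1.25,-0.3],[0,0,0],0],[[6.0,1.44,-0.3],[0,0,0],0],[[6.8,1.63,-0.3],[0,0,0],0],[[7.5,1.8,-0.3],[0,0,0],0],[[8.0,1.92,-0.3],[0,0,0],0],[[8.3,1.99,-0.3],[0,0,0],0]])

```text
clock: 2.6
eef_pos: [568.4, 31.5, 88.2]
eef_rot: [3.141, 0.0, -1.336]
wrist_force: [-2.9, -1.9, 1.3]
finger_gap: 0.1
```

```bash
python3 st.py
python3 - <<'E'
from h import *
for n in("scene",):
    p,d=manip.camera(n); cv2.imwrite("pics/sA.png",cv2.resize(p[130:300,200:400,::-1],None,fx=3,fy=3));
E
```

```text
t 2.6 pos [568.38  31.51  88.24] rot [ 3.1415e+00  1.0000e-04 -1.3360e+00] F [-2.86 -1.88  1.29] M [-0.232  0.419 -0.001] gap 0.08
box frame x,y [-21.91  -2.96] Fbox [-3.22 -1.17] q6 1.3269917902359112
```

View pics/sA.png

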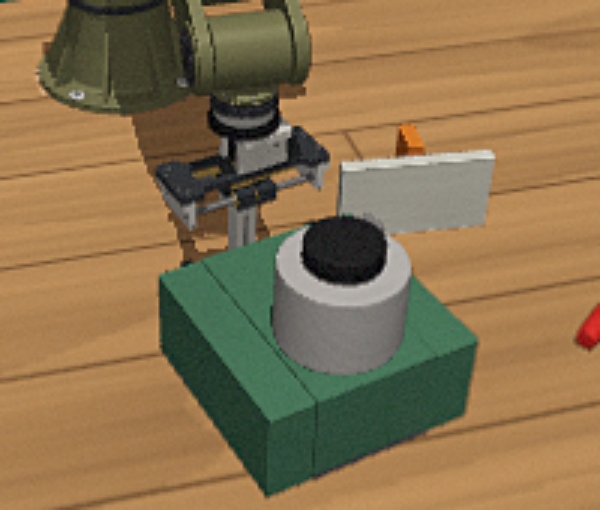

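The finger is pushing the drawer at the expected ~3 N. The picture shows the closed fingers at (245,235), in front of the box.

apply_moves(series=[[[0.2,0.05,0],[0,0,0],0],[[0.4,0.1,0],[0,0,0],0],[[0.6,0.14,0],[0,0,0],0],[[0.8,0.19,0],[0,0,0],0],[[0.9,0.21,0],[0,0,0],0],[[1.0,0.24,0],[0,0,0],0],[[1.1,0.26,0],[0,0,0],0],[[1.2,0.28,0],[0,0,0],0],[[1.25,0.3,0],[0,0,0],0],[[1.3,0.31,0],[0,0,0],0]])

```text
clock: 3.9
eef_pos: [581.1, 34.5, 88.3]
eef_rot: [3.141, 0.0, -1.336]
wrist_force: [-2.7, 0.2, -1.9]
finger_gap: 0.5
```

```bash
python3 st.py
```

```text
t 3.9 pos [581.13  34.54  88.26] rot [ 3.1414  0.     -1.336 ] F [-2.71  0.22 -1.95] M [ 0.055  0.499 -0.038] gap 0.49
box frame x,y [-8.8  -2.99] Fbox [-2.59  0.84] q6 1.3324621819148574
```

Not at the stop yet, since the force is still only friction. I'll continue in small steps.

apply_moves(series=[[[0.05,0.01,0],[0,0,0],0],[[0.1,0.02,0],[0,0,0],0],[[0.15,0.04,0],[0,0,0],0],[[0.2,0.05,0],[0,0,0],0],[[0.25,0.06,0],[0,0,0],0],[[0.3,0.07,0],[0,0,0],0],[[0.33,0.08,0],[0,0,0],0],[[0.36,0.09,0],[0,0,0],0],[[0.38,0.09,0],[0,0,0],0],[[0.4,0.1,0],[0,0,0],0]])

```text
clock: 5.15
eef_pos: [582.5, 34.8, 88.3]
eef_rot: [3.134, 0.001, -1.336]
wrist_force: [-30.2, -7.4, 15.8]
finger_gap: 0.4
```

```bash
python3 st.py
```

```text
t 5.15 pos [582.53  34.83  88.35] rot [ 3.1342e+00  6.0000e-04 -1.3361e+00] F [-30.22  -7.4   15.81] M [-1.022  4.769 -0.053] gap 0.37
box frame x,y [-7.38 -3.04] Fbox [-31.11  -0.16] q6 1.3341880397113914
```

apply_moves(series=[[[-1.5,-0.36,0],[0,0,0],0],[[-4,-1,0],[0,0,0],0],[[-7,-1,3],[0,0,-0.03],0],[[-10,2,6],[0,0,-0.1],50],[[-12,6,9],[0,0,-0.16],100],[[-13.5,11,9],[0,0,-0.22],100],[[-14,16,9],[0,0,-0.28],100],[[-14,21,9],[0,0,-0.325],100],[[-14,24.2,9],[0,0,-0.325],100],[[-14,24.2,9],[0,0,-0.325],100]])

```text
clock: 6.4
eef_pos: [445.2, 279.2, 178.6]
eef_rot: [-3.14, 0.001, -1.658]
wrist_force: [-0.1, -0.8, -0.3]
finger_gap: 66.9
```

```bash
python3 st.py
python3 - <<'E'
from h import *
for n in("top","scene"):
    p,d=manip.camera(n); np.save(f"pics/{n}1_d.npy",d); np.save(f"pics/{n}1_p.npy",p)
    a=p[100:270,150:320] if n=="top" else p[130:300,200:400]
    cv2.imwrite(f"pics/{n}1.png",cv2.resize(a[:,:,::-1],None,fx=3,fy=3,interpolation=cv2.INTER_CUBIC))
E
python3 st.py
```

```text
t 6.4 pos [445.22 279.19 178.57] rot [-3.1404e+00  8.0000e-04 -1.6585e+00] F [-0.1  -0.75 -0.34] M [0.025 0.036 0.004] gap 66.9
box frame x,y [-84.02 266.58] Fbox [-0.27 -0.71] q6 2.1488569551948538
t 6.5 pos [445.35 277.24 178.48] rot [-3.1409e+00  2.0000e-04 -1.6606e+00] F [-0.91 -0.12 -0.49] M [ 0.049 -0.04  -0.032] gap 74.91
box frame x,y [-84.35 264.66] Fbox [-0.91  0.09] q6 2.147809395139027
```

View pics/top1.png

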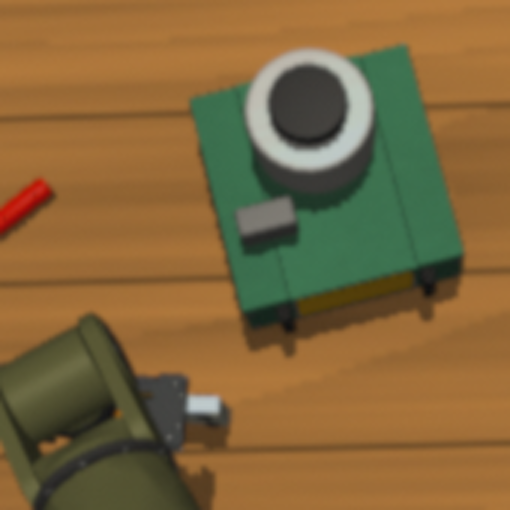

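View pics/scene1.png

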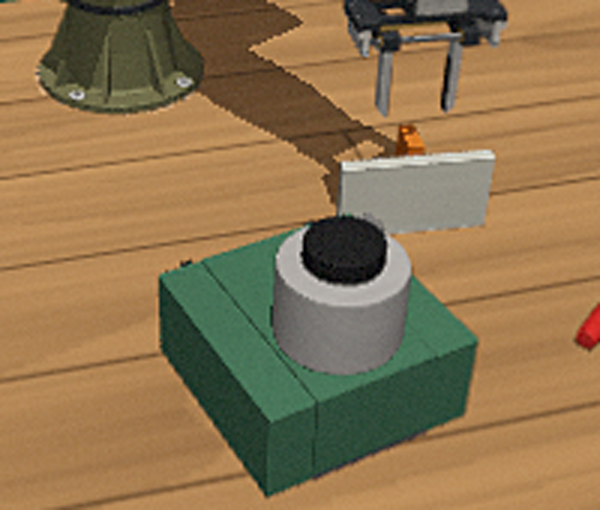

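In the top view the drawer is closed: the yellow front lies flush at (355,292), and the black strips show at (288,317) and (430,280). In the scene view the open fingers straddle the orange fin at (410,138). Next is the descent and grip.

apply_moves(series=[[[0,0,-1.5],[0,0,0],100],[[0,0,-3],[0,0,0],100],[[0,0,-4.5],[0,0,0],100],[[0,0,-6],[0,0,0],100],[[0,0,-7.2],[0,0,0],100],[[0,0,-8],[0,0,0],100],[[0,0,-8.4],[0,0,0],100],[[0,0,-8.4],[0,0,0],100],[[0,0,-8.4],[0,0,0],60],[[0,0,-8.4],[0,0,0],45]])

```text
clock: 7.75
eef_pos: [445.3, 277.6, 94.7]
eef_rot: [-3.141, 0.0, -1.661]
wrist_force: [0.6, -0.3, 0.2]
finger_gap: 77.6
```

```bash
python3 st.py
python3 - <<'E'
from h import *
for n in("scene",):
    p,d=manip.camera(n); cv2.imwrite("pics/sB.png",cv2.resize(p[110:230,270:400,::-1],None,fx=4.5,fy=4.5));
E
```

```text
t 7.75 pos [445.29 277.64  94.69] rot [-3.1411e+00  4.0000e-04 -1.6610e+00] F [ 0.58 -0.29  0.22] M [0.014 0.059 0.058] gap 77.65
box frame x,y [-84.31 265.05] Fbox [ 0.49 -0.41] q6 2.1486472877205056
```

View pics/sB.png

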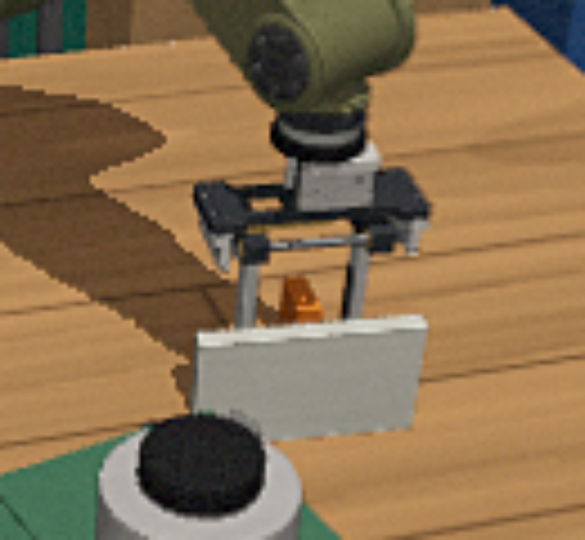

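The fingers straddle the fin evenly: the fin is at (300,300) and the fingers at (245,290) and (355,285). Closing softly first, then firmly.

apply_moves(series=[[[0,0,0],[0,0,0],30],[[0,0,0],[0,0,0],25],[[0,0,0],[0,0,0],20],[[0,0,0],[0,0,0],10],[[0,0,0],[0,0,0],0],[[0,0,0],[0,0,0],0],[[0,0,0],[0,0,0],0],[[0,0,0],[0,0,0],0],[[0,0,0],[0,0,0],0],[[0,0,0],[0,0,0],0]], grip_force=12)

```text
clock: 9.05
eef_pos: [445.1, 277.6, 94.3]
eef_rot: [3.142, 0.0, -1.661]
wrist_force: [-0.3, 2.1, -1.7]
finger_gap: 20.0
```

```bash
python3 st.py
```

```text
t 9.05 pos [445.14 277.58  94.31] rot [ 3.1416e+00  1.0000e-04 -1.6609e+00] F [-0.25  2.11 -1.74] M [0.434 0.023 0.071] gap 19.96
box frame x,y [-84.47 265.03] Fbox [0.24 2.11] q6 2.1486394654954277
```

apply_moves(series=[[[0,0,0],[0,0,0],0],[[0,0,0],[0,0,0],0],[[0,0,0],[0,0,0],0],[[0,0,0.3],[0,0,0],0],[[0,0,0.7],[0,0,0],0],[[0,0,1.2],[0,0,0],0],[[0,0,1.7],[0,0,0],0],[[0,0,2],[0,0,0],0],[[0,0,2],[0,0,0],0],[[0,0,2],[0,0,0],0]], grip_force=58)

```text
clock: 10.3
eef_pos: [445.1, 277.5, 114.2]
eef_rot: [3.141, -0.0, -1.661]
wrist_force: [-1.1, -0.6, -4.6]
finger_gap: 19.9
```

```bash
python3 st.py
python3 - <<'E'
from h import *
n="scene"
p,d=manip.camera(n); np.save("pics/scene2_d.npy",d);np.save("pics/scene2_p.npy",p)
cv2.imwrite("pics/sC.png",cv2.resize(p[110:230,270:400,::-1],None,fx=4.5,fy=4.5)) 
W=cloud(n,d); z=W[...,2]
hsv=cv2.cvtColor(p,cv2.COLOR_RGB2HSV);S=hsv[...,1]
for tag in "02":
    W=cloud(n,np.load(f"pics/scene{tag}_d.npy"));z=W[...,2];S=cv2.cvtColor(np.load(f"pics/scene{tag}_p.npy"),cv2.COLOR_RGB2HSV)[...,1]
    m=(S<60)&(W[...,0]>465)&(W[...,0]<520)&(W[...,1]>175)&(W[...,1]<375)&(z>25)&(z<95)
    m=cv2.erode(m.astype(np.uint8),np.ones((3,3)))>0
    q=W[m]; A=np.c_[q[:,1]-274,z[m]-60,np.ones(len(q))]
    for _ in range(3):
        P=np.linalg.lstsq(A,q[:,0],rcond=None)[0]; r=q[:,0]-A@P; k=abs(r)<3*np.median(abs(r))+.5; q=q[k];A=A[k]
    print(tag,len(q),"x=",P, "yaw",-np.arctan(P[0]),"pitch slope",P[1],"res",np.std(r), "y range",np.percentile(q[:,1],[.5,99.5]),"z",q[:,2].min(),q[:,2].max())
E
```

```text
t 10.3 pos [445.09 277.49 114.2 ] rot [ 3.1414e+00 -1.0000e-04 -1.6610e+00] F [-1.13 -0.58 -4.61] M [ 0.051  0.092 -0.032] gap 19.86
box frame x,y [-84.54 264.96] Fbox [-1.23 -0.3 ] q6 2.148640016770221
0 537 x= [9.73995095e-02 1.38896613e-03 4.85027294e+02] yaw -0.09709325206330466 pitch slope 0.0013889661254141705 res 2.0684789599155935 y range [182.01266011 360.94214447] z 28.031050478804065 93.43013553509333
2 548 x= [8.25949933e-02 1.48488161e-02 4.84710014e+02] yaw -0.0824079392133265 pitch slope 0.01484881614534217 res 2.3507638380570275 y range [180.01782878 360.02451576] z 27.28853731134496 91.57962570363443
```

View pics/sC.png

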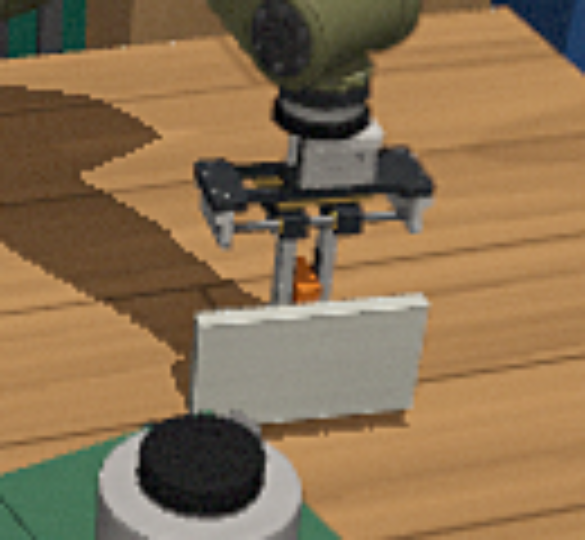

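```bash
cat > box.py <<'E'
from h import *
from scipy.optimize import least_squares
def plane(n,uv,zz):
    i=manip.camera_info(n);E=i["extrinsics"];R,t=E[:3,:3],E[:3,3]
    q=cv2.undistortPoints(np.asarray(uv,float).reshape(-1,1,2),i["intrinsics"],i["dist"]).reshape(-1,2)
    D=np.c_[q,np.ones(len(q))]@R; C=-R.T@t
    return C+D*((zz-C[2])/D[:,2])[:,None]
if __name__=="__main__":
  for n,tag in(("top","0"),("top","1"),("scene","0"),("scene","1")):
    p=np.load(f"pics/{n}{tag}_p.npy");W=cloud(n,np.load(f"pics/{n}{tag}_d.npy"))
    hsv=cv2.cvtColor(p,cv2.COLOR_RGB2HSV);H,S=hsv[...,0],hsv[...,1]
    z=cv2.medianBlur(W[...,2].astype(np.float32),5)
    reg=(W[...,0]>560)&(W[...,0]<860)&(W[...,1]>-120)&(W[...,1]<260)
    g=(reg&(H>60)&(H<95)&(S>80)&(z>100)&(z<125)).astype(np.uint8)
    h,w=g.shape;v,u=np.nonzero(g)
    Q=plane(n,np.c_[u,v],110.)
    # edges: per-bin extremes in the box frame, +half pixel
    yaw,ox,oy=.236,589,38.7
    c,s=np.cos(yaw),np.sin(yaw);dx,dy=Q[:,0]-ox,Q[:,1]-oy;bx=c*dx+s*dy;by=-s*dx+c*dy
    def edge(a,b,f,lo,hi,lim):
        o=[]
        for t in range(lo,hi,4):
            m=abs(a-t)<2
            if m.sum()>2:
                e=f(b[m])
                if lim[0]<e<lim[1]:o.append((t,e))
        o=np.array(o)
        if len(o)<5:return None
        P=np.polyfit(o[:,0],o[:,1],1);r=o[:,1]-np.polyval(P,o[:,0]);k=abs(r)<3;P=np.polyfit(o[k,0],o[k,1],1)
        return np.round(P,4),len(o[k])
    print(n,tag,"front",edge(by,bx,np.min,-110,110,(-15,15)),"rear",edge(by,bx,np.max,-110,110,(225,255)),"\n   left",edge(bx,by,np.max,10,230,(105,135)),"right",edge(bx,by,np.min,10,230,(-135,-105)))
E
python3 box.py
```

```text
top 0 front (array([0.0023, 1.6836]), 53) rear (array([7.800000e-03, 2.345012e+02]), 26) 
   left (array([-6.900000e-03,  1.174158e+02]), 55) right (array([-9.000000e-04, -1.143238e+02]), 55)
top 1 front (array([0.0029, 1.6469]), 52) rear (array([6.200000e-03, 2.343739e+02]), 26) 
   left (array([-9.700000e-03,  1.177436e+02]), 55) right (array([-1.200000e-03, -1.143957e+02]), 55)
scene 0 front (array([-0.0108,  5.5068]), 35) rear (array([3.900000e-03, 2.478424e+02]), 55) 
   left (array([-7.400000e-03,  1.155389e+02]), 25) right (array([-7.400000e-03, -1.218277e+02]), 50)
scene 1 front (array([-0.0096,  5.6766]), 35) rear (array([6.300000e-03, 2.483018e+02]), 55) 
   left (array([-7.400000e-03,  1.155389e+02]), 25) right (array([-9.900000e-03, -1.212311e+02]), 52)
```

apply_moves(series=[[[-0.5,-1,0.3],[0,0,0.04],0],[[-0.8,-3,0.5],[0,0,0.09],0],[[-0.5,-6,0.5],[0,0,0.15],0],[[0.2,-9.5,0.5],[0,0,0.21],0],[[1.2,-13.5,0.5],[0,0,0.26],0],[[2.4,-17.5,0.5],[0,0,0.3],0],[[3.8,-21,0.5],[0,0,0.322],0],[[5.2,-23.7,0.3],[0,0,0.322],0],[[6.2,-25.2,0],[0,0,0.322],0],[[6.6,-25.6,-0.3],[0,0,0.322],0]])

```text
clock: 11.6
eef_pos: [511.4, 21.2, 110.9]
eef_rot: [3.141, 0.0, -1.34]
wrist_force: [0.4, -0.4, -4.0]
finger_gap: 19.6
```

apply_moves(series=[[[0,0,0],[0,0,0],0],[[0,0,-0.3],[0,0,0],0],[[0,0,-0.7],[0,0,0],0],[[0,0,-1.0],[0,0,0],0],[[0,0,-1.2],[0,0,0],0],[[0,0,-1.4],[0,0,0],0],[[0,0,-1.4],[0,0,0],0],[[0,0,-1.4],[0,0,0],0],[[0,0,-1.4],[0,0,0],0],[[0,0,-1.4],[0,0,0],0]])

```text
clock: 12.85
eef_pos: [511.2, 21.5, 97.4]
eef_rot: [-3.142, 0.0, -1.339]
wrist_force: [0.5, -0.1, -4.6]
finger_gap: 19.4
```

```bash
python3 st.py
python3 - <<'E'
from h import *
for n in("top","scene"):
    p,d=manip.camera(n); np.save(f"pics/{n}3_d.npy",d); np.save(f"pics/{n}3_p.npy",p)
    a=p[90:260,170:340] if n=="top" else p[160:300,230:390]
    cv2.imwrite(f"pics/{n}3.png",cv2.resize(a[:,:,::-1],None,fx=3.5 if n=="top" else 4.2,fy=3.5 if n=="top" else 4.2,interpolation=cv2.INTER_CUBIC))
E
```

```text
t 12.85 pos [511.16  21.54  97.37] rot [-3.1415  0.     -1.339 ] F [ 0.51 -0.05 -4.55] M [-0.006  0.035  0.037] gap 19.37
box frame x,y [-79.89   0.66] Fbox [ 0.48 -0.17] q6 1.3095013724844669
```

View pics/top3.png

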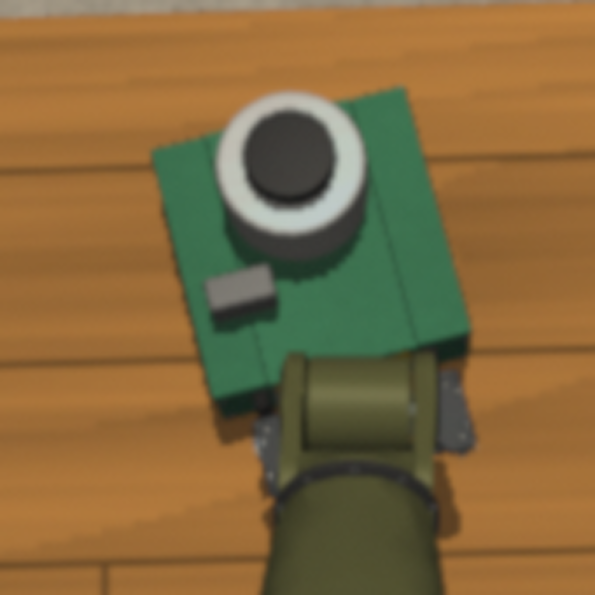

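View pics/scene3.png

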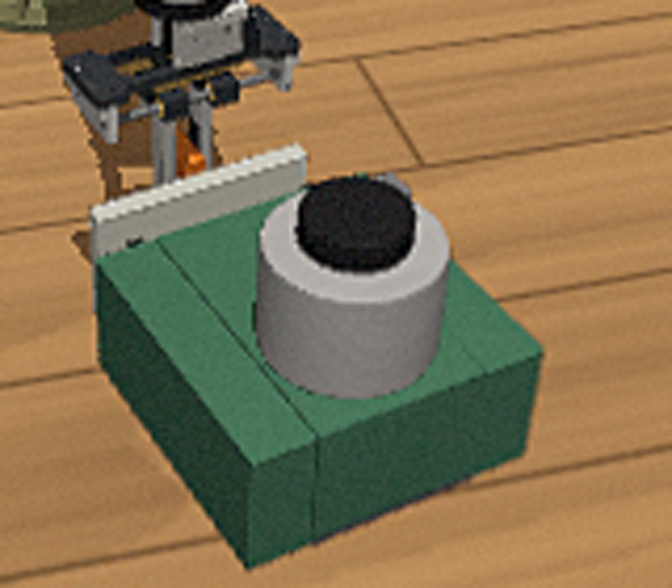

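The top view shows the wrist hiding the cover. The scene view shows the plate's top edge from (95,213) to (303,150), parallel to the box front, whose corner is at (98,258). Next I'll compare the plate's centre and yaw with the box in this one picture.

```bash
cat > rel.py <<'E'
from box import *
import sys
def lines(tag,zc=108.,ox=589,oy=39.5,yaw=.232,dbg=True):
    n="scene"
    p=np.load(f"pics/{n}{tag}_p.npy");W=cloud(n,np.load(f"pics/{n}{tag}_d.npy"))
    hsv=cv2.cvtColor(cv2.bilateralFilter(p,5,40,3),cv2.COLOR_RGB2HSV);H,S,V=[hsv[...,k].astype(int) for k in range(3)]
    z=W[...,2];reg=(W[...,0]>520)&(W[...,0]<880)&(W[...,1]>-130)&(W[...,1]<280)
    gr=reg&(H>60)&(H<95)&(S>80)
    top=gr&(z>106)&(z<114);sd=gr&(z>20)&(z<95)
    vt,vs=np.median(V[top]),np.median(V[sd]);
    g=cv2.morphologyEx((gr&(V>(vt+vs)/2)&(z>85)).astype(np.uint8),cv2.MORPH_OPEN,np.ones((3,3)))
    c,s=np.cos(yaw),np.sin(yaw)
    def fr(Q):dx,dy=Q[:,0]-ox,Q[:,1]-oy;return c*dx+s*dy,-s*dx+c*dy
    def edge(a,b,f,lo,hi,lim,st=4):
        o=[]
        for t in np.arange(lo,hi,st):
            m=abs(a-t)<st/2
            if m.sum()>1:
                e=f(b[m])
                if lim[0]<e<lim[1]:o.append((t,e))
        o=np.array(o)
        if len(o)<5:return None
        k=np.ones(len(o),bool)
        for _ in range(3):
            P=np.polyfit(o[k,0],o[k,1],1);k=abs(o[:,1]-np.polyval(P,o[:,0]))<2.5
        return np.round(P,4),k.sum()
    v,u=np.nonzero(g);bx,by=fr(plane(n,np.c_[u,v],110.))
    print("V top/side",vt,vs)
    print("front",edge(by,bx,np.min,-110,110,(-15,15)),"rear",edge(by,bx,np.max,-110,110,(225,255)))
    print("left",edge(bx,by,np.max,10,230,(100,135)),"right",edge(bx,by,np.min,10,230,(-135,-105)))
    # plate: light pixels near front
    Q=W; dx,dy=W[...,0]-ox,W[...,1]-oy;wx=c*dx+s*dy;wy=-s*dx+c*dy
    m=(S<60)&(V>90)&(wx>-90)&(wx<5)&(abs(wy)<110)&(z>60)&(z<120)
    m=(cv2.medianBlur(m.astype(np.uint8),3)>0)
    print("plate V hist",np.percentile(V[m],[5,25,50,75,95]))
    t=m&(V>VT)
    v,u=np.nonzero(t);px,py=fr(plane(n,np.c_[u,v],zc))
    rc=cv2.minAreaRect(np.c_[px,py].astype(np.float32));print("platetop",t.sum(),rc)
    print("ends",np.percentile(py,[0,1,99,100]),"rear edge",edge(py,px,np.min,-85,85,(-90,10)),"face edge",edge(py,px,np.max,-85,85,(-90,10)))
    im=p.copy();im[g>0]=(255,0,255);im[t]=(255,0,0);cv2.imwrite(f"pics/rel{tag}.png",cv2.resize(im[160:300,230:390,::-1],None,fx=4.2,fy=4.2,interpolation=cv2.INTER_NEAREST))
VT=float(sys.argv[2]) if len(sys.argv)>2 else 200
lines(sys.argv[1])
E
python3 rel.py 3
```

```text
V top/side 115.0 74.0
front (array([-0.0107,  5.8982]), np.int64(24)) rear (array([1.100000e-03, 2.406603e+02]), np.int64(50))
left (array([3.040000e-02, 1.094596e+02]), np.int64(20)) right (array([-3.0000e-03, -1.1825e+02]), np.int64(52))
plate V hist [118.25 140.   142.   203.   206.  ]
platetop 163 ((-46.912864685058594, -2.7912979125976562), (16.07745361328125, 187.06480407714844), 0.19634374976158142)
ends [-96.29830168 -94.26034404  88.8571946   90.75639482] rear edge (array([-2.30000e-03, -5.29803e+01]), np.int64(32)) face edge (array([-6.0000e-03, -4.1175e+01]), np.int64(41))
```

Run:
```python
from box import *
n="scene"
for tag,z0 in(("0",0),("1",0),("2",20)):
    p=np.load(f"pics/{n}{tag}_p.npy");W=cloud(n,np.load(f"pics/{n}{tag}_d.npy"))
    hsv=cv2.cvtColor(p,cv2.COLOR_RGB2HSV);S,V=hsv[...,1].astype(int),hsv[...,2].astype(int)
    m=(S<70)&(V>90)&(W[...,0]>440)&(W[...,0]<530)&(W[...,1]>160)&(W[...,1]<385)&(W[...,2]>-8)&(W[...,2]<140)
    m=cv2.morphologyEx(m.astype(np.uint8),cv2.MORPH_OPEN,np.ones((3,3)))>0
    vt=[];vb=[];us=[];ut=[]
    for u in range(316,362):
        r=np.nonzero(m[:,u])[0]
        if len(r)<20: continue
        # top/face boundary by threshold crossing 172, subpixel
        col=V[r[0]-1:r[-1]+4,u]; 
        f=np.array(V[:,u],float); 
        b=None
        for y in range(r[0]+1,r[0]+12):
            if f[y]>=172>f[y+1]: b=y+(f[y]-172)/(f[y]-f[y+1])
        # bottom: Saturation crossing
        g=np.array(S[:,u],float);e=None
        for y in range(r[-1]-3,r[-1]+3):
            if g[y]<=80<g[y+1]: e=y+(80-g[y])/(g[y+1]-g[y])
        if b: vt.append((u,b))
        if e: vb.append((u,e))
    def L(o):
        o=np.array(o);k=np.ones(len(o),bool)
        for _ in range(3):
            P=np.polyfit(o[k,0],o[k,1],1);k=abs(o[:,1]-np.polyval(P,o[:,0]))<.8
        return P,k.sum()
    (Pt,nt),(Pb,nb)=L(vt),L(vb); uu=np.array([320,340,358.])
    T=plane(n,np.c_[uu,np.polyval(Pt,uu)],z0+105.);B=plane(n,np.c_[uu,np.polyval(Pb,uu)],float(z0))
    ang=[np.arctan2((X[2]-X[0])[1],(X[2]-X[0])[0])-np.pi/2 for X in(T,B)]
    def at(X,y):return np.interp(y,X[:,1],X[:,0])
    print(tag,nt,nb,"yaw top/bot",np.round(ang,4),"x at y=274: top",at(T,274),"bot",at(B,274),"tilt",(at(T,274)-at(B,274))/105)
```

```text
0 36 32 yaw top/bot [-0.09   -0.0891] x at y=274: top 487.5301715377291 bot 483.53387160798366 tilt 0.03805999933090875
1 37 32 yaw top/bot [-0.0898 -0.0857] x at y=274: top 487.47536337251375 bot 483.5129897699301 tilt 0.03773689145317792
2 46 33 yaw top/bot [-0.0867 -0.0855] x at y=274: top 487.7552721542664 bot 483.74332893000854 tilt 0.03820898308816985
```

View pics/rel3.png

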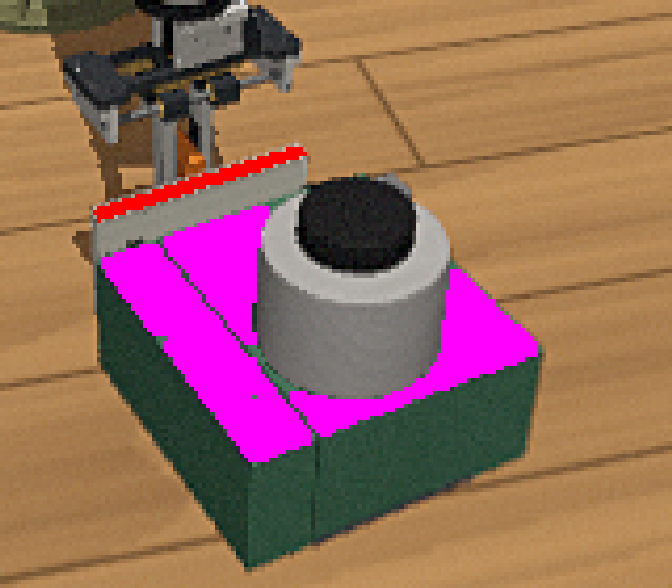

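Measured in the same images, the cover's tilt in the hand hasn't changed and its yaw matches the box to within about 0.005 rad. It sits about 1.5 mm too far right, so I'll correct that and approach.

apply_moves(series=[[[0.15,0.15,0],[0,0,0],0],[[0.4,0.25,0],[0,0,0],0],[[0.7,0.32,0],[0,0,0],0],[[1.0,0.38,0],[0,0,0],0],[[1.25,0.45,0],[0,0,0],0],[[1.45,0.5,0],[0,0,0],0],[[1.6,0.53,0],[0,0,0],0],[[1.7,0.55,0],[0,0,0],0],[[1.75,0.56,0],[0,0,0],0],[[1.75,0.56,0],[0,0,0],0]])

```text
clock: 14.2
eef_pos: [528.6, 27.1, 97.3]
eef_rot: [3.142, 0.0, -1.339]
wrist_force: [0.1, -0.6, -3.9]
finger_gap: 19.5
```

```bash
sed -i 's/\.235/.232/g' st.py; python3 st.py
```

```text
t 14.2 pos [528.65  27.13  97.32] rot [ 3.1416  0.     -1.339 ] F [ 0.15 -0.59 -3.87] M [-0.046  0.049 -0.007] gap 19.5
box frame x,y [-61.58   1.84] Fbox [ 0.01 -0.61] q6 1.3210694385000765
```

apply_moves(series=[[[0.1,0.02,0],[0,0,0],0],[[0.2,0.05,0],[0,0,0],0],[[0.3,0.07,0],[0,0,0],0],[[0.4,0.09,0],[0,0,0],0],[[0.5,0.12,0],[0,0,0],0],[[0.6,0.14,0],[0,0,0],0],[[0.68,0.16,0],[0,0,0],0],[[0.68,0.16,0],[0,0,0],0],[[0.68,0.16,0],[0,0,0],0],[[0.68,0.16,0],[0,0,0],0]])

```text
clock: 15.45
eef_pos: [535.4, 28.7, 97.3]
eef_rot: [3.141, 0.0, -1.339]
wrist_force: [-2.6, -0.3, -3.4]
finger_gap: 19.5
```

```bash
for i in 1 2 3; do python3 st.py; done
```

```text
t 15.45 pos [535.38  28.74  97.3 ] rot [ 3.1414e+00  1.0000e-04 -1.3390e+00] F [-2.6  -0.29 -3.44] M [ 0.047  0.551 -0.088] gap 19.51
box frame x,y [-54.66   1.86] Fbox [-2.59  0.32] q6 1.3243199830260868
t 15.45 pos [535.38  28.74  97.3 ] rot [ 3.1414e+00  1.0000e-04 -1.3390e+00] F [-2.6  -0.29 -3.44] M [ 0.047  0.551 -0.088] gap 19.51
box frame x,y [-54.66   1.86] Fbox [-2.59  0.32] q6 1.3243199830260868
t 15.45 pos [535.38  28.74  97.3 ] rot [ 3.1414e+00  1.0000e-04 -1.3390e+00] F [-2.6  -0.29 -3.44] M [ 0.047  0.551 -0.088] gap 19.51
box frame x,y [-54.66   1.86] Fbox [-2.59  0.32] q6 1.3243199830260868
```

apply_moves(series=[[[0.08,0.02,0],[0,0,0],0],[[0.16,0.04,0],[0,0,0],0],[[0.24,0.06,0],[0,0,0],0],[[0.32,0.08,0],[0,0,0],0],[[0.4,0.1,0],[0,0,0],0],[[0.48,0.11,0],[0,0,0],0],[[0.54,0.13,0],[0,0,0],0],[[0.58,0.14,0],[0,0,0],0],[[0.58,0.14,0],[0,0,0],0],[[0.58,0.14,0],[0,0,0],0]])

```text
clock: 16.7
eef_pos: [540.6, 30.0, 97.3]
eef_rot: [3.14, 0.0, -1.339]
wrist_force: [-10.1, -1.3, 1.4]
finger_gap: 19.6
```

```bash
python3 st.py
python3 - <<'E'
from h import *
for n in("scene",):
    p,d=manip.camera(n); np.save(f"pics/{n}4_d.npy",d); np.save(f"pics/{n}4_p.npy",p)
E
python3 st.py; python3 rel.py 4
```

```text
t 16.7 pos [540.63  29.99  97.34] rot [ 3.1398e+00  2.0000e-04 -1.3390e+00] F [-10.05  -1.31   1.37] M [-0.316  1.742 -0.14 ] gap 19.64
box frame x,y [-49.26   1.87] Fbox [-10.08   1.04] q6 1.3270746235809892
t 16.75 pos [540.59  29.99  97.32] rot [ 3.1397e+00  2.0000e-04 -1.3390e+00] F [-10.54  -1.31   1.18] M [-0.304  1.678 -0.146] gap 19.93
box frame x,y [-49.3    1.87] Fbox [-10.56   1.15] q6 1.327072118646013
V top/side 116.0 74.0
front (array([-0.0107,  5.8982]), np.int64(24)) rear (array([-2.700000e-03,  2.405446e+02]), np.int64(47))
left (array([3.040000e-02, 1.094596e+02]), np.int64(20)) right (array([-2.900000e-03, -1.181127e+02]), np.int64(53))
plate V hist [103.4 128.  204.  206.  209. ]
platetop 171 ((-16.29117202758789, -1.7886199951171875), (16.118061065673828, 185.3467559814453), 0.09175585210323334)
ends [-94.46927005 -93.44890367  90.84765448  90.89476132] rear edge (array([-5.60000e-03, -2.20182e+01]), np.int64(40)) face edge (array([ 1.70000e-03, -1.02581e+01]), np.int64(37))
```

View pics/rel4.png

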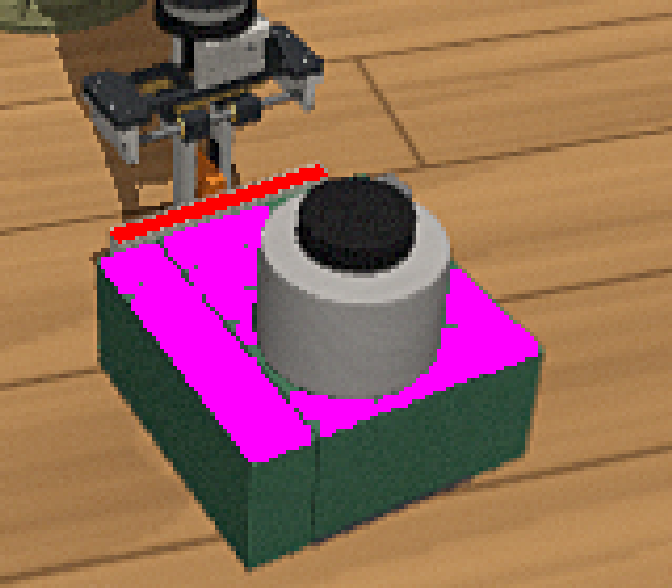

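Run:
```python
from box import *
n="top";p=np.load("pics/top1_p.npy")
hsv=cv2.cvtColor(p,cv2.COLOR_RGB2HSV);H,S,V=[hsv[...,k].astype(int) for k in range(3)]
c,s=np.cos(.232),np.sin(.232)
def fr(Q):dx,dy=Q[:,0]-589,Q[:,1]-39.5;return np.c_[c*dx+s*dy,-s*dx+c*dy]
for nm,(u0,v0) in dict(L=(246,204),R=(293,193)).items():
    sl=np.s_[v0-9:v0+10,u0-8:u0+9]; print(nm);print(V[sl])
    m=np.zeros(V.shape,bool); m[sl]=V[sl]<28
    w=np.clip(45-V[sl],0,30).astype(float)
    vv,uu=np.mgrid[v0-9:v0+10,u0-8:u0+9]
    k=vv>v0-4  # below the box edge
    print("mean", fr(plane(n,[[ (w*uu)[k].sum()/w[k].sum(),(w*vv)[k].sum()/w[k].sum()]],100.)))
for tag,lim in(("1",(-30,15)),("0",(-80,-50))):
    p=np.load(f"pics/top{tag}_p.npy");hsv=cv2.cvtColor(p,cv2.COLOR_RGB2HSV);H,S,V=[hsv[...,k].astype(int) for k in range(3)]
    v,u=np.nonzero((H>18)&(H<36)&(S>170)); B=fr(plane(n,np.c_[u,v],94. if tag=="0" else 75.))
    k=(B[:,0]>lim[0])&(B[:,0]<lim[1])&(abs(B[:,1])<75);B=B[k];print("yellow",tag,len(B),np.sort(B[:,1])[[0,2,-3,-1]],np.median(B[:,0]))
```

```text
L
[[113 112 112 111 112 112 106 101 111 116 116 117 117 116 116 116 116]
 [112 112 112 113 113 112 108 103 110 115 116 116 115 115 114 114 112]
 [112 112 112 112 114 113 110 104 105 112 115 114 112 109 108 104  97]
 [111 111 112 113 114 114 111 104 100 107 109 105  99  92  87  83  77]
 [111 111 111 111 110 108 102  92  83  86  87  84  80  71  69  75  79]
 [108 106 102  96  91  83  76  65  56  59  60  68  77  77  79  82  83]
 [ 89  83  76  69  61  53  47  43  38  42  50  67  80  82  83  83  83]
 [ 62  54  47  43  41  39  38  35  34  38  45  65  80  83  84  84  83]
 [ 41  39  38  35  34  37  37  37  33  33  40  62  79  83  81  80  78]
 [ 37  36  36  36  34  37  38  38  33  33  40  56  72  76  74  72  70]
 [ 36  36  36  35  35  35  37  37  32  31  38  52  64  70  72  75  75]
 [ 36  36  36  37  35  33  33  30  25  29  47  63  72  75  78  81  82]
 [ 37  39  39  41  42  40  29  23  23  32  53  73  80  81  82  83  83]
 [ 44  50  57  65  66  58  36  21  19  31  53  76  82  83  83  83  83]
 [ 68  72  74  78  78  70  50  28  21  31  52  74  82  83  83  83  84]
 [ 80  81  82  82  82  78  66  45
[... 1144 characters left out ...]
71  70  71  76  76  63  37  19  22  37  63  85  91  92  92  93  99]
 [ 81  81  84  87  86  74  45  21  27  46  70  87  92  91  91  93 100]
 [ 88  89  90  90  89  80  57  43  49  65  81  90  92  93  94  99 112]
 [ 91  90  90  90  90  86  76  70  75  82  89  94  99 107 111 123 142]
 [ 91  91  91  91  91  91  88  87  89  97 106 112 124 141 147 153 162]
 [ 92  92  92  93  92  92  92  92  98 116 140 148 153 163 166 167 169]
 [ 93  94  98 101  95  93  92  93  99 126 157 165 167 168 169 170 170]]
mean [[-14.2345348  -78.14837012]]
yellow 1 194 [-60.18888825 -58.53614566  59.79039461  61.28447174] -3.66753989389836
yellow 0 221 [-64.86595477 -61.85174538  62.03584019  64.2738306 ] -70.60283475345014
```

The top view puts the seal centre at box y ≈ +0.6, with the plate at about 1.9. The scene view gives a 1–2 mm error the other way, so the plate is central to within about 1.5 mm. Trimming to 12 N and holding.

apply_moves(series=[[[0.05,0.01,0],[0,0,0],0],[[0.1,0.02,0],[0,0,0],0],[[0.12,0.03,0],[0,0,0],0],[[0.12,0.03,0],[0,0,0],0],[[0.12,0.03,0],[0,0,0],0],[[0.12,0.03,0],[0,0,0],0],[[0.12,0.03,0],[0,0,0],0],[[0.12,0.03,0],[0,0,0],0],[[0.12,0.03,0],[0,0,0],0],[[0.12,0.03,0],[0,0,0],0]])

```text
clock: 18.0
eef_pos: [541.7, 30.2, 97.3]
eef_rot: [3.139, 0.0, -1.339]
wrist_force: [-12.2, -2.0, 2.8]
finger_gap: 19.8
```

```bash
python3 st.py
python3 - <<'E'
from h import *
F=[]
for _ in range(3):
    p,d=manip.camera("scene"); f=manip.read_state()["wrist_force"];F.append(np.cos(.232)*f[0]+np.sin(.232)*f[1])
print(np.round(F,2)); cv2.imwrite("pics/s5.png",cv2.resize(p[110:300,200:400,::-1],None,fx=3,fy=3))
E
```

```text
t 18.0 pos [541.66  30.24  97.32] rot [ 3.1393e+00  2.0000e-04 -1.3390e+00] F [-12.17  -1.97   2.75] M [-0.375  1.94  -0.167] gap 19.78
box frame x,y [-48.2    1.87] Fbox [-12.29   0.88] q6 1.32763925370445
[-11.68 -12.4  -12.56]
```

View pics/s5.png

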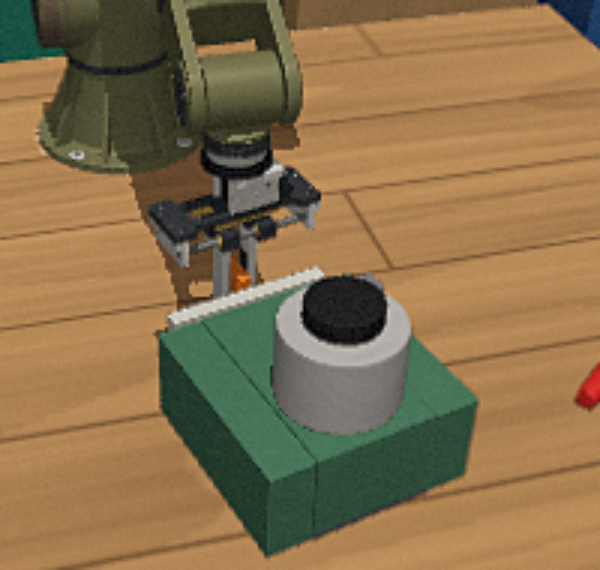

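The picture shows the plate flat and parallel along the box front, from (170,320) to (322,272), with the fingers on the fin at (240,278). The push is about 12.2 N. Holding for 2.5 s.

apply_moves(series=[[[0,0,0],[0,0,0],0],[[0,0,0],[0,0,0],0],[[0,0,0],[0,0,0],0],[[0,0,0],[0,0,0],0],[[0,0,0],[0,0,0],0],[[0,0,0],[0,0,0],0],[[0,0,0],[0,0,0],0],[[0,0,0],[0,0,0],0],[[0,0,0],[0,0,0],0],[[0,0,0],[0,0,0],0]])

```text
clock: 19.4
eef_pos: [541.7, 30.2, 97.3]
eef_rot: [3.139, 0.0, -1.339]
wrist_force: [-12.0, -2.1, 3.3]
finger_gap: 19.5
```

apply_moves(series=[[[0,0,0],[0,0,0],0],[[0,0,0],[0,0,0],0],[[0,0,0],[0,0,0],0],[[0,0,0],[0,0,0],0],[[0,0,0],[0,0,0],0],[[0,0,0],[0,0,0],0],[[0,0,0],[0,0,0],0],[[0,0,0],[0,0,0],0],[[0,0,0],[0,0,0],0],[[0,0,0],[0,0,0],0]])

```text
clock: 20.65
eef_pos: [541.7, 30.2, 97.3]
eef_rot: [3.139, 0.0, -1.339]
wrist_force: [-11.6, -1.7, 2.8]
finger_gap: 19.9
```

```bash
python3 st.py
python3 - <<'E'
from h import *
for n in("scene","top"):
    p,d=manip.camera(n); np.save(f"pics/{n}6_d.npy",d); np.save(f"pics/{n}6_p.npy",p)
E
python3 rel.py 6; python3 st.py
```

```text
t 20.65 pos [541.67  30.24  97.33] rot [ 3.1393e+00  2.0000e-04 -1.3390e+00] F [-11.63  -1.67   2.8 ] M [-0.383  1.889 -0.145] gap 19.95
box frame x,y [-48.19   1.87] Fbox [-11.7    1.05] q6 1.3276563290767216
V top/side 115.0 74.0
front (array([-0.0122,  5.9578]), np.int64(24)) rear (array([1.200000e-03, 2.402841e+02]), np.int64(46))
left (array([3.040000e-02, 1.094596e+02]), np.int64(20)) right (array([-1.800000e-03, -1.184812e+02]), np.int64(52))
plate V hist [ 99. 124. 205. 206. 209.]
platetop 173 ((-15.15755558013916, -1.7867431640625), (16.202219009399414, 185.3444061279297), 0.10390549898147583)
ends [-94.46927005 -93.43694487  90.84710056  90.89476132] rear edge (array([ 5.00000e-04, -2.11299e+01]), np.int64(39)) face edge (array([-2.8000e-03, -9.2891e+00]), np.int64(39))
t 20.75 pos [541.67  30.25  97.31] rot [ 3.1393e+00  2.0000e-04 -1.3391e+00] F [-12.09  -1.33   2.75] M [-0.32   1.946 -0.071] gap 19.99
box frame x,y [-48.18   1.88] Fbox [-12.07   1.48] q6 1.3277051121528836
```

```bash
python3 -c "
from cell import manip
print(manip.sign_off())"; python3 st.py
```

```text
the job is handed in; nothing more can be done
None
the job is handed in; nothing more can be done
```

The drawer is fully home and the cover is pressed onto both seal strips. I handed the job in at about 21 s, with the arm still holding the cover there.

- **Drawer:** I pushed it in until it hit its stop, where the force rose to 31 N. A picture afterwards shows its front flush with the box.
- **Push:** It stayed at about 12 N (readings 11.7 to 12.6 N) for over 2.5 s. That squeezes the seal about 8 mm of the 16 mm it can give.
- **Position:** The cover is about 3 mm above the bench. Its yaw matches the box to within about 0.005 rad, and pictures before and after lifting showed no tilt. The grip on the fin stayed steady at 20 mm.
- **Centring, where the checks disagreed:** The top camera puts the cover about 1 mm to the left. The scene camera puts it 1 to 2 mm to the right, but the fan drum hides part of its view. I take it as central to within about 2 mm.
- **Other objects:** I kept the arm away from everything else on the bench, but did not measure those objects again at the end.

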